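# Hang a shell mould on the drying carousel

### The arm

A 6-joint arm with a two-finger parallel gripper is mounted at the origin on the work surface. World frame = base frame: x ahead of the robot, y to its left, z up, the work surface at z = 0. Lengths are in m, angles in rad, forces in N, time in s.
With the tool pointing down it reaches from about 0.35 to 0.975 m from the base axis. Payload 4.9 kg.
Tool frame: the origin (TCP) lies midway between the tips of the shut fingers; the grasp point (between the pads) lies 19 mm behind it; z points along the fingers, y is the line along which they close (so a half turn about z gives the same grasp; the last joint's range is limited). The gripper opens to 85 mm and grips with 20 to 120 N. Pads are 22 mm wide; open, the fingers measure 114 mm over their backs; the gripper's body (76 mm by 85 mm) begins 54 mm behind the grasp point. The pads swing forward as they close: fully open they stand 13 mm farther back than shut.
Start: joints at [-1.355, 0.053, 1.613, -0, 1.476, -0.119], TCP at [0.205, -0.59, 0.192] pointing down, gripper open.
Joint ranges: [-3.01, 3.01], [-1.01, 2.22], [0.06, 2.58], [-1.02, 4.17], [0.09, 2.62], [-3.14, 3.14]. Speed limits (rad/s): [2.57, 2.57, 3.14, 3.14, 3.14, 3.14].

### API

Orientations are given as a rotation vector (axis times angle).
In Python, from station import telemetry, optics, ctrl gives the robot as it stands.
- The arm moves only by the shell command python3 -m pendant 'ROWS' [FORCE]. ROWS is JSON, one flat list of numbers, 7 for each row, row after row: the turn, a rotation vector about the tool's x, y, z as a fraction of full scale, then the shift along the tool's x, y, z as a fraction of full scale, then the opening, from 0 (shut) to 1 (fully open). In form: [ax, ay, az, tx, ty, tz, fingers, ax, ay, az, tx, ty, tz, fingers, ...]. A call has 1 to 12 rows; each row is the pose to reach, as a shift and turn from the pose commanded when the call began, along the tool's axes at that moment; what a row does not reach only later rows make up. Full scale, the value 1, is 300 mm for a shift and 30 degrees for a turn. A row lasts 1/8 s, in which the tool goes at most 62.5 mm and 10.7 degrees, less where a joint would pass 70% of its speed; a pose out of reach is approached as far as the arm can. A call with a number of a shift or a turn outside -1 to 1 is refused whole. A call with a gripper value outside its range is refused whole. The fingers move at their own pace and stop on an object; FORCE is the grip in N (left out, the last holds). Time passes only in rows, so rows that repeat a pose let the fingers close. It gives the time, the measured TCP pose, the force, the opening and the grip force at its end, in the units of the state.
- telemetry.get_obs(): the state, without advancing time (a new reading comes with each control period).
- optics.get_image(name): name is "scene" or "top"; returns a dict with "image" (480x640x3 uint8, red, green, blue), "depth" (480x640 float32, m along the optical axis (not along the pixel's ray), 0 where there is no reading), "fx", "fy", "cx", "cy" (pixels), "dist_coeffs" ([k1, k2, p1, p2, k3] as OpenCV has them; the pictures are not rectified), "rvec" (rotation vector, rad) and "tvec" (3), from world to camera coordinates, as OpenCV has them. Camera axes: x right, y down, z forward; pixel columns grow to the right and rows downward; lengths in m; the calibration is good to about 2 mm. A picture is of the moment at which its call begins.
- ctrl.finish_job(): hands the job in; it is judged then, once.
The state is a dict: "t": time; "q": joint angles; "dq": joint speeds; "effort": joint torques, N m; "tool_pos": TCP position; "tool_rot": TCP orientation; "contact_force": force on the tool from outside, world axes, zero at the start; "wrist_torque": the same for the moment, N m; "opening": finger opening in m; "grip_force": force on a finger pad.
Only numpy, scipy, OpenCV 4.12 (cv2) and the standard library are available. Lean on these libraries where they do the work, as an engineer would, in place of code of your own. Each camera call takes 0.05 s, during which the arm holds its last target. There are 200 camera calls.

### The job

One shell mould is still standing on the bench. First turn the drying carousel until its one empty hook faces you (straight towards the robot); then pick the mould up by the steel bail on its top, never by the brittle shell, and hang it by the bail on that hook, without letting it drop, so that it hangs free and still. The other moulds must stay hanging on their hooks, and the wax figure, torch and mug must stay standing where they are.

Things in the scene. Friction and masses are not known exactly. Their poses are not given: they have to be found in the camera images.
- stand: Fixed part of the drying carousel: dark round foot (230 mm across, 32 mm high) and steel column. Origin: on the column's axis at bench level; +x points away from the robot, -x to the robot's side, z up. On it turns a 48 mm hub (204 to 232 mm high, cap to 240 mm) with five equal rod hooks 72 degrees apart (four carry moulds, one is empty); a finger fits down between two rods to push one sideways.
- carousel (a joint): How far the hub with its hooks has been turned since the start, rad (0 at the start, wherever the hooks point then); grows anticlockwise seen from above, no end stops. Pushing a rod at radius 85 mm turns it with some 2.5 N; friction holds it where it is left. The empty hook starts at least 0.9 rad off facing the robot's side (the stand's -x).
- empty_hook (a point): Top of the rod in the middle of the empty hook's saddle, radius 133 mm from the column, 216 mm high; the underside of the bail's top bar comes to rest here. Each hook is an 8 mm steel rod: level at 224 mm (its centre) out to radius 112 mm, then a level saddle (centre 212 mm high, radius 122 to 144 mm), then up to a tip that ends at radius 160 mm, 238 mm high. Turns with the hub.
- shell: The mould to hang: sand-coloured ceramic shell on a round 64 mm foot, thin runner rods up its sides, 60 mm pouring cup (rim 115 mm high) with a rigid steel strap bail in it: 48 mm wide over its two legs along the mould's y (grip it across these), strap 12 mm broad along x, top 176 mm high; opening for the hook, along x, 40 mm wide, 57 mm high. 0.2 to 0.4 kg. Origin: centre of underside; z up.
- shell_eye (a point): Underside of the bail's top bar at its middle, on the mould's axis, 172 mm above the mould's underside. The bar slopes down slightly to both sides from here, so it centres itself on a hook.
- shell_body: The brittle ceramic part of that mould (foot, body and pouring cup, 0 to 115 mm high); same origin and axes as shell. Not to be gripped.
- hung1: One of four moulds already hanging on the other hooks of the carousel, loose like the first: same bail, shell up to 68 mm across. Origin: centre of its underside, 44 mm above the bench while it hangs; it turns round with the carousel.
- hung2: One of four moulds already hanging on the other hooks of the carousel, loose like the first: same bail, shell up to 68 mm across. Origin: centre of its underside, 44 mm above the bench while it hangs; it turns round with the carousel.
- hung3: One of four moulds already hanging on the other hooks of the carousel, loose like the first: same bail, shell up to 68 mm across. Origin: centre of its underside, 44 mm above the bench while it hangs; it turns round with the carousel.
- hung4: One of four moulds already hanging on the other hooks of the carousel, loose like the first: same bail, shell up to 68 mm across. Origin: centre of its underside, 44 mm above the bench while it hangs; it turns round with the carousel.
- figure: Brown wax figure on a 60 mm round foot, 112 mm tall, arms, no bail; stands on the bench near the mould (the two may have changed places). Origin: centre of underside.
- torch: Gas torch: blue can 74 mm across, 140 mm tall with black handle and burner pipe; stands on the left of the bench. Origin: centre of underside.
- cup: White mug, 80 mm across, 65 mm high, on the bench near the robot. Origin: centre of underside.

How it is judged:
On the way, in this order (a step that is already met when the one before it is completed fails the run):
1. the empty hook points to the robot's side (within 30 degrees of the stand's -x) and the carousel stands still, the mould still on the bench (x of empty_hook in the frame of stand below -0.1152 m and velocity of joint carousel between -0.1 and 0.1 rad/s and distance of shell from where it was at the start of the episode below 0.03 m), for 0.3 s.
2. the mould hangs by its bail on the empty hook, off the bench (distance between shell_eye and empty_hook below 0.018 m), for 0.3 s.
At the end, for the whole second after the job is handed in: The mould hangs by its bail on the once empty hook (top of bail opening within 18 mm of the saddle), upright within 0.2 rad, still; that hook faces the robot's side within 30 degrees, carousel still; the other moulds hang on their hooks; figure, torch and mug are where they stood (distance between shell_eye and empty_hook below 0.018 m and angle between shell's own z axis and vertical below 0.2 rad and linear speed of shell below 0.05 m/s and angular speed of shell below 0.6 rad/s and x of empty_hook in the frame of stand below -0.1152 m and velocity of joint carousel between -0.1 and 0.1 rad/s and height (world z) of each of hung1, hung2, hung3, hung4 above 0.03 m and distance of each of figure, torch, cup from where it was at the start of the episode below 0.04 m); the robot touches nothing.
It fails at once if another mould falls off its hook (height (world z) of any of hung1, hung2, hung3, hung4 below 0.025 m).
It fails at once if the brittle shell is gripped or pushed by the fingers (over 3 N) (contact force between the fingers and shell_body above 3 N).
It fails at once if the mould is dropped (moves faster than 0.5 m/s with no finger on it) (linear speed of shell above 0.5 m/s and contact force between the fingers and shell below 0.01 N).
It fails at once if the wax figure, torch or mug is moved more than 40 mm (distance of any of figure, torch, cup from where it was at the start of the episode above 0.04 m).
It also fails if it takes over 72 s, if anything falls off the work surface, if the arm or the gripper's body presses on something with over 40 N, if the wrist force passes 120 N, or if a joint passes its speed limit or range.

## Working session

There is one attempt and no reset: what is moved stays moved. The work goes in short steps, Python scripts to look and compute and a shell command to move; the robot and the scene stay as the last step left them, time stands still between calls to the robot, and variables do not carry over. Pictures are saved under pics/ and viewed, at most 13 in all, crops included, and the job is handed in when it is done.

```bash
mkdir -p pics
cat > h.py <<'E'
import numpy as np, cv2
from station import telemetry, optics, ctrl
def get(n):
    d=optics.get_image(n); d['K']=np.array([[d['fx'],0,d['cx']],[0,d['fy'],d['cy']],[0,0,1]]); d['R']=cv2.Rodrigues(np.array(d['rvec'],float))[0]; d['t']=np.array(d['tvec'],float).ravel(); d['D']=np.array(d['dist_coeffs'],float); return d
def cloud(d):
    v,u=np.mgrid[0:480,0:640]; p=np.stack([u.ravel(),v.ravel()],1).astype(float)
    n=cv2.undistortPoints(p[:,None],d['K'],d['D'])[:,0]; z=d['depth'].ravel()
    c=np.c_[n*z[:,None],z]; w=(c-d['t'])@d['R']; w[z<=0]=np.nan
    return w.reshape(480,640,3)
def ray(d,u,v,h):
    n=cv2.undistortPoints(np.array([[[u,v]]],float),d['K'],d['D'])[0,0]
    o=-d['R'].T@d['t']; r=d['R'].T@np.r_[n,1]; return o+r*(h-o[2])/r[2]
def proj(d,P): return cv2.projectPoints(np.array(P,float).reshape(-1,3),np.array(d['rvec'],float),d['t'],d['K'],d['D'])[0][:,0]
def save(d,n,crop=None,s=1):
    im=d['image'][:,:,::-1]
    if crop: x0,y0,x1,y1=crop; im=im[y0:y1,x0:x1]
    cv2.imwrite('pics/'+n,cv2.resize(im,None,fx=s,fy=s))
E
python3 - <<'E'
from h import *
for n in('scene','top'):
    d=get(n); save(d,n+'1.png'); print(n,-d['R'].T@d['t'],d['R'][2],d['fx'])
print(telemetry.get_obs())
E
```

```text
scene [1.42637054 0.03643077 1.13426657] [-0.66798936 -0.00093062 -0.74417024] 516.8055287484123
top [0.42171738 0.04146709 1.05931155] [ 0.12513753  0.03307105 -0.99158807] 465.69351724540354
{'t': 0.1, 'q': array([-1.35500269e+00,  5.33321633e-02,  1.61417286e+00, -1.45791855e-05,
        1.47601268e+00, -1.18989939e-01]), 'dq': array([ 0.00029917, -0.00225126, -0.0019681 , -0.0010645 ,  0.00055194,
       -0.0004728 ]), 'effort': array([ 2.89571399e-04, -3.94904923e+01, -3.71362996e+01, -3.42465205e-05,
        3.91855458e-03,  1.12538109e-05]), 'tool_pos': array([ 0.20521477, -0.5896609 ,  0.19085076]), 'tool_rot': array([-3.09578600e+00, -5.23106324e-01,  1.68969451e-04]), 'contact_force': array([-0.02959519,  0.21378366, -0.18627159]), 'wrist_torque': array([ 0.01904163, -0.01424837,  0.02957394]), 'grip_force': 0.0, 'opening': 0.08554921154259126}
```

View pics/scene1.png

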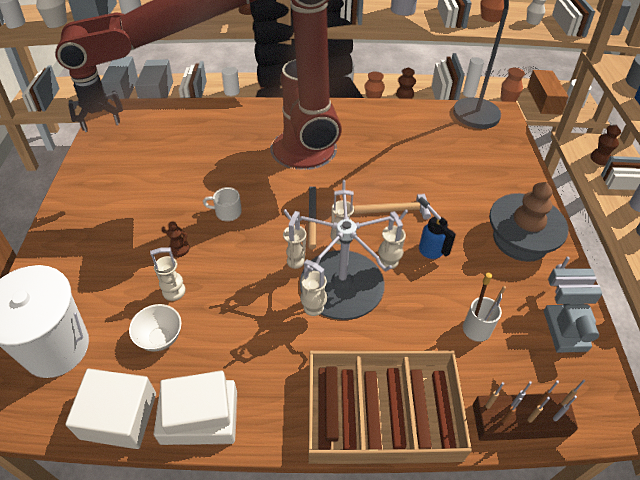

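View pics/top1.png

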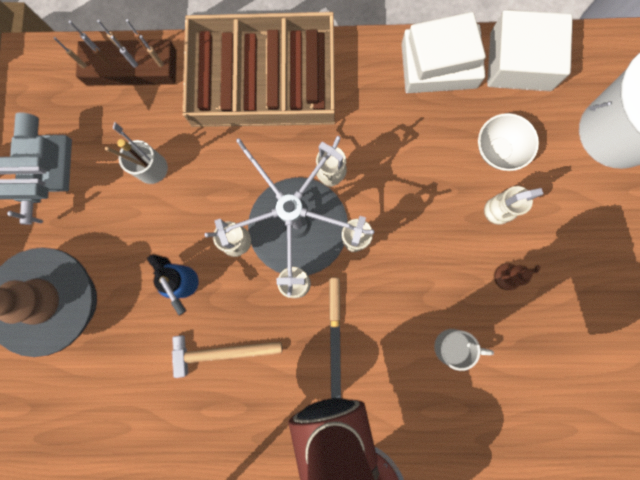

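The top view shows the hub at (289,207) with the empty hook pointing up-left, its tip at (242,143). The mould to hang has its bail at (528,195), the figure is at (513,275), the mug at (459,350) and the torch at (175,280). The scene view shows the mould at (165,275) and the figure at (175,240). Next I'll measure these.

Run:
```python
from h import *
import json
C={}
for n in('scene','top'):
    d=get(n); w=cloud(d); C[n]=d
    im=d['image'].astype(int); 
    # steel in regions
    if n=='top': regs={'hub':(278,196,301,219),'hook':(236,138,262,170),'mould':(480,180,545,228)}
    else: regs={'hub':(336,218,358,242),'mould':(148,240,190,300)}
    for k,(x0,y0,x1,y1) in regs.items():
        p=w[y0:y1,x0:x1].reshape(-1,3)
        m=p[:,2]>(.1 if k=='mould' else .195)
        q=p[m]; print(n,k,len(q),np.nanmean(q,0).round(4),np.nanmin(q,0).round(4),np.nanmax(q,0).round(4))
        if k=='mould':
            for a,b in((.1,.125),(.125,.165),(.165,.185)):
                s=q[(q[:,2]>a)&(q[:,2]<b)]; print('  z',a,b,len(s),s.mean(0).round(4),np.median(s,0).round(4),s.min(0).round(4),s.max(0).round(4))
                if b==.185:
                    r=cv2.minAreaRect((s[:,:2]*1000).astype(np.float32)); print('  rect',r)
        if k=='hub':
            s=q[q[:,2]>.232]; print('  cap',len(s),(s.min(0)+s.max(0))[:2]/2,s.mean(0).round(4))
        if k=='hook':
            i=np.argsort(-q[:,2])[:8]; print(q[i].round(4))
for n,x in(('scene',(130,235,210,310)),('top',(460,160,560,240))): save(C[n],n+'_m.png',x,5)
a,b=[cv2.imread(f'pics/{n}_m.png') for n in('scene','top')]
a=cv2.resize(a,(400,375));b=cv2.resize(b,(400,320)); c=np.zeros((375,800,3),np.uint8);c[:,:400]=a;c[:320,400:]=b;cv2.imwrite('pics/m.png',c)
```

```text
scene hub 419 [0.596  0.116  0.2293] [0.5554 0.0908 0.1951] [0.6253 0.1425 0.2446]
  cap 176 [0.59063626 0.11776567] [0.5889 0.1165 0.2357]
scene mould 449 [ 0.6176 -0.3402  0.1278] [ 0.5886 -0.3669  0.1   ] [ 0.6503 -0.3096  0.1808]
  z 0.1 0.125 295 [ 0.6166 -0.3404  0.1099] [ 0.6141 -0.3428  0.1107] [ 0.5886 -0.3669  0.1   ] [ 0.6503 -0.3096  0.1245]
  z 0.125 0.165 57 [ 0.6212 -0.3403  0.1436] [ 0.6194 -0.3575  0.1447] [ 0.6065 -0.3625  0.1252] [ 0.6305 -0.3151  0.1648]
  z 0.165 0.185 97 [ 0.6185 -0.3394  0.1732] [ 0.6181 -0.3393  0.1732] [ 0.6054 -0.3651  0.1656] [ 0.6301 -0.3163  0.1808]
  rect ((618.4183349609375, -340.147216796875), (15.846625328063965, 48.93319320678711), 14.823918342590332)
top hub 517 [0.5847 0.1166 0.2332] [0.5638 0.0967 0.2086] [0.6059 0.1374 0.2436]
  cap 289 [0.58441195 0.11672369] [0.5846 0.1174 0.2357]
top hook 163 [0.6871 0.1929 0.224 ] [0.6571 0.169  0.2109] [0.7148 0.2123 0.2392]
[[0.7111 0.21   0.2392]
 [0.7075 0.2119 0.2386]
 [0.7095 0.2084 0.2382]
 [0.7076 0.2084 0.2381]
 [0.7097 0.2122 0.2377]
 [0.7118 0.2123 0.2371]
 [0.7119 0.2087 0.2369]
 [0.7081 0.2105 0.2368]]
top mould 765 [ 0.6151 -0.3354  0.128 ] [ 0.5871 -0.367   0.1   ] [ 0.6459 -0.3061  0.1791]
  z 0.1 0.125 516 [ 0.6152 -0.3365  0.1105] [ 0.6126 -0.3367  0.1115] [ 0.5871 -0.367   0.1   ] [ 0.6459 -0.3061  0.1243]
  z 0.125 0.165 75 [ 0.6123 -0.3252  0.1442] [ 0.613  -0.3158  0.1443] [ 0.6056 -0.3623  0.1255] [ 0.6188 -0.3128  0.1642]
  z 0.165 0.185 174 [ 0.6161 -0.3364  0.173 ] [ 0.616  -0.3356  0.1731] [ 0.6057 -0.363   0.1653] [ 0.628  -0.3127  0.1791]
  rect ((616.6032104492188, -338.3805847167969), (12.002365112304688, 50.511268615722656), 13.118844985961914)
```

View pics/m.png

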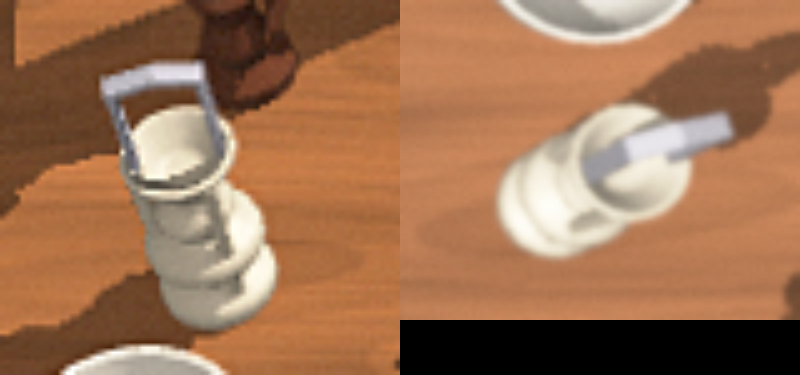

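```bash
python3 -m pendant '[0,0,0,0,0,-0.2,0, 0,0,0,0,0,-0.4,0, 0,0,0,0.2,-0.15,-0.43,0, 0,0,0,0.36,-0.28,-0.43,0, 0,0,0,0.52,-0.4,-0.43,0, 0,0,0,0.68,-0.52,-0.43,0, 0,0,0,0.84,-0.65,-0.43,0, 0,0,0,1.0,-0.76,-0.43,0]' 
python3 -m pendant '[0,0,0,0.16,-0.12,0,0, 0,0,0,0.32,-0.25,0,0, 0,0,0,0.48,-0.37,0,0, 0,0,0,0.64,-0.49,0,0, 0,0,0,0.8,-0.61,0,0, 0,0,0,0.96,-0.74,0,0, 0,0,0,1.0,-0.76,0,0, 0,0,0,1.0,-0.76,0,0, 0,0,0,1.0,-0.76,0,0]'
python3 - <<'E'
from h import *
o=telemetry.get_obs();R=cv2.Rodrigues(o['tool_rot'])[0];print(R.round(3),(R.T@(np.array([.671,.118,.205])-o['tool_pos'])/.3).round(3),o['q'])
E
```

```text
t: 1.2
tool_pos: [0.413, -0.2764, 0.321]
tool_rot: [3.097, 0.523, 0.001]
contact_force: [0.6, -0.6, 0.3]
opening: -0.0
grip_force: 0.0
t: 2.33
tool_pos: [0.6204, 0.0344, 0.3211]
tool_rot: [3.098, 0.521, -0.0]
contact_force: [-1.4, -0.6, -0.1]
opening: 0.0003
grip_force: 0.0
[[ 0.945  0.327 -0.   ]
 [ 0.327 -0.945 -0.   ]
 [-0.     0.    -1.   ]] [ 0.251 -0.208  0.387] [-6.40818858e-02  1.85287083e-04  1.45464842e+00 -4.61357218e-04
  1.68686474e+00  1.17336408e+00]
```

```bash
python3 -m pendant '[0,0,0,0.12,-0.1,0,0, 0,0,0,0.25,-0.21,0,0, 0,0,0,0.25,-0.21,0,0, 0,0,0,0.25,-0.21,0.15,0, 0,0,0,0.25,-0.21,0.3,0, 0,0,0,0.25,-0.21,0.387,0, 0,0,0,0.25,-0.21,0.387,0]'
python3 - <<'E'
from h import *
o=telemetry.get_obs();R=cv2.Rodrigues(o['tool_rot'])[0];print(o['tool_pos'])
C=np.array([.586,.117,.205])
for s,A in((o['tool_pos'],[5,10,15,20,26,32,39,46,53,60,67,74]),(None,[81,88,95,102,109,116,123,130,137,144,150,155])):
    if s is None: s=P
    for a in A:
        P=C+.085*np.array([np.cos(np.radians(a)),np.sin(np.radians(a)),0]); print(a,(R.T@(P-s)/.3).round(3))
E
```

```text
t: 3.2
tool_pos: [0.6688, 0.1176, 0.202]
tool_rot: [-3.098, -0.52, 0.009]
contact_force: [-0.7, -0.2, -0.6]
opening: 0.0001
grip_force: 0.0
[0.66884627 0.1176327  0.202048  ]
5 [ 0.013 -0.019 -0.01 ]
10 [ 0.018 -0.044 -0.01 ]
15 [ 0.021 -0.068 -0.01 ]
20 [ 0.022 -0.093 -0.01 ]
26 [ 0.019 -0.122 -0.01 ]
32 [ 0.014 -0.152 -0.01 ]
39 [ 0.005 -0.185 -0.01 ]
46 [-0.009 -0.217 -0.01 ]
53 [-0.027 -0.246 -0.009]
60 [-0.048 -0.274 -0.009]
67 [-0.072 -0.299 -0.009]
74 [-0.099 -0.32  -0.009]
81 [-0.029 -0.018  0.   ]
88 [-0.061 -0.032  0.   ]
95 [-0.094 -0.043  0.001]
102 [-0.128 -0.049  0.001]
109 [-0.162 -0.051  0.001]
116 [-0.197 -0.049  0.001]
123 [-0.231 -0.043  0.001]
130 [-0.264 -0.033  0.001]
137 [-0.296 -0.018  0.002]
144 [-0.325 -0.     0.002]
150 [-0.348  0.018  0.002]
155 [-0.366  0.035  0.002]
```

```bash
python3 -m pendant '[0,0,0,0.013,-0.019,0,0, 0,0,0,0.018,-0.044,0,0, 0,0,0,0.021,-0.068,0,0, 0,0,0,0.022,-0.093,0,0, 0,0,0,0.019,-0.122,0,0, 0,0,0,0.014,-0.152,0,0, 0,0,0,0.005,-0.185,0,0, 0,0,0,-0.009,-0.217,0,0, 0,0,0,-0.027,-0.246,0,0, 0,0,0,-0.048,-0.274,0,0, 0,0,0,-0.072,-0.299,0,0, 0,0,0,-0.099,-0.32,0,0]'
python3 - <<'E'
from h import *
d=get('top'); save(d,'t2.png',(140,80,440,320),2)
E
```

```text
t: 4.7
tool_pos: [0.6107, 0.201, 0.2049]
tool_rot: [3.098, 0.524, 0.0]
contact_force: [-0.1, -0.3, 0.5]
opening: -0.0
grip_force: 0.0
```

View pics/t2.png

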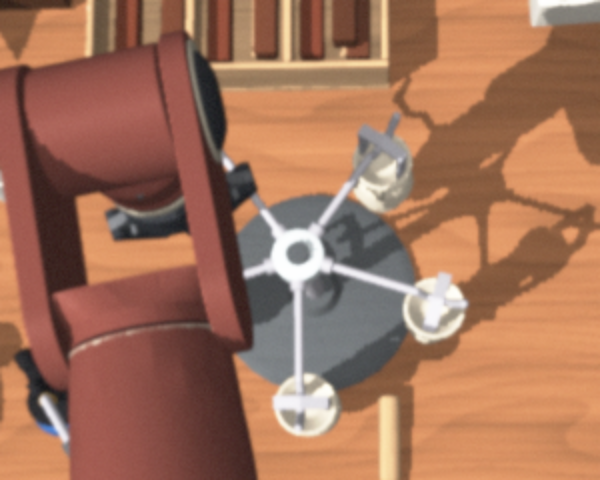

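The rods sit at the same angles as before, give or take a 72° step, and the arm hides the left side. The scene camera should settle which it is.

Run:
```python
from h import *
d=get('scene'); save(d,'s2.png',(220,120,460,320),3); print(proj(d,telemetry.get_obs()['tool_pos']))
```

```text
[[381.43914613 241.17921343]]
```

View pics/s2.png

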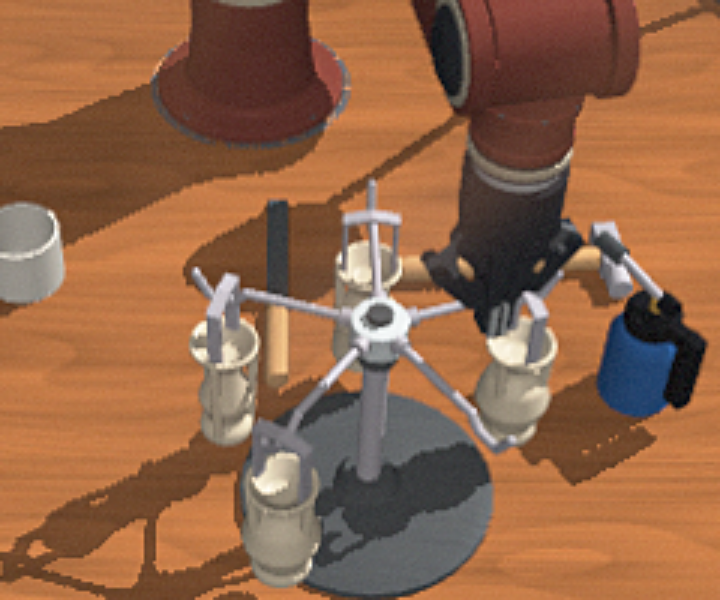

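Run:
```python
from h import *
d=get('scene'); w=cloud(d)
for v in range(214,250,2):
    print(v,[ (w[v,u]*1000).round().astype(int).tolist() if np.isfinite(w[v,u,0]) else 0 for u in (378,381,384,387)], d['image'][v,384])
p=w[290-30:275,360:395].reshape(-1,3)
o=telemetry.get_obs(); print(o['tool_pos'],o['opening'])
dt=get('top'); ww=cloud(dt)
q=ww[155:200,250:285].reshape(-1,3); m=(q[:,2]>.21)&(q[:,2]<.245); r=q[m][:,:2]-[.586,.117]; a=np.degrees(np.arctan2(r[:,1],r[:,0])); print(np.median(a),len(a))
```

```text
214 [[611, 183, 299], [625, 188, 313], [629, 193, 318], [629, 200, 317]] [29 29 35]
216 [[619, 183, 301], [616, 190, 298], [633, 193, 315], [629, 201, 311]] [36 35 40]
218 [[628, 182, 304], [620, 190, 295], [625, 196, 301], [612, 205, 286]] [32 35 41]
220 [[629, 182, 298], [621, 190, 289], [623, 197, 292], [613, 206, 281]] [32 37 42]
222 [[629, 183, 292], [618, 192, 280], [620, 198, 282], [619, 205, 281]] [41 41 41]
224 [[609, 187, 263], [619, 192, 274], [619, 199, 275], [620, 206, 276]] [119 120 121]
226 [[612, 187, 260], [621, 192, 270], [623, 199, 272], [617, 207, 266]] [117 116 119]
228 [[378, 231, 0], [618, 194, 260], [620, 200, 262], [618, 208, 260]] [120 121 125]
230 [[389, 230, 3], [616, 195, 251], [622, 201, 257], [617, 208, 252]] [115 117 118]
232 [[395, 230, 1], [392, 240, -3], [619, 202, 247], [530, 228, 150]] [137 133 123]
234 [[410, 228, 8], [402, 238, 0], [549, 217, 162], [534, 228, 146]] [255 249 230]
236 [[415, 228, 5], [411, 238, 1], [556, 217, 162], [545, 226, 151]] [254 246 227]
238 [[421, 228, 4], [419, 237, 1], [555, 218, 154], [554, 225, 154]] [177 165 143]
240 [[427, 227, 1], [430, 236, 5], [526, 224, 114], [564, 224, 157]] [119 101  82]
242 [[435, 227, 1], [432, 236, -2], [541, 222, 123], [565, 225, 150]] [131 123 110]
244 [[442, 226, 0], [538, 216, 111], [545, 222, 119], [567, 225, 145]] [129 119 102]
246 [[448, 226, -1], [547, 215, 114], [550, 222, 117], [566, 226, 136]] [140 129 113]
248 [[458, 225, 2], [552, 215, 111], [556, 221, 116], [567, 227, 129]] [140 128 114]
[0.61096686 0.20083033 0.20506007] 0.00013595479850538096
37.301523075565626 177
```

Carousel still at 37°. The scene depth puts the visible fingertips at z≈0.245 while the reported TCP is 0.205, so the fingers passed over the rod. I'll lift, go back to the clockwise side, and re-measure the tip height there.

```bash
python3 -m pendant '[0,0,0,0,0,-0.1,0, 0,0,0,0.03,0.12,-0.1,0, 0,0,0,0.07,0.22,-0.1,0, 0,0,0,0.1,0.31,-0.1,0, 0,0,0,0.11,0.32,-0.1,0, 0,0,0,0.11,0.32,-0.1,0]'
python3 - <<'E'
from h import *
d=get('scene'); w=cloud(d); o=telemetry.get_obs(); print(o['tool_pos'],o['q'])
u0,v0=proj(d,o['tool_pos'])[0]; print(u0,v0)
x0=int(u0)-45;y0=int(v0)-60
p=w[y0:y0+90,x0:x0+90].reshape(-1,3)
m=(np.linalg.norm(p[:,:2]-o['tool_pos'][:2],axis=1)<.03)&(p[:,2]>.2)&(p[:,2]<.33)
q=p[m]
for z in np.arange(.2,.33,.01):
    s=q[(q[:,2]>=z)&(q[:,2]<z+.01)]
    if len(s): print(z.round(3),len(s),s.min(0).round(3),s.max(0).round(3))
save(d,'s3.png',(x0-35,y0-25,x0+125,y0+95),4)
E
```

```text
t: 5.65
tool_pos: [0.6741, 0.121, 0.2346]
tool_rot: [-3.097, -0.523, 0.001]
contact_force: [0.2, 0.0, -0.4]
opening: 0.0
grip_force: 0.0
[0.67383345 0.12133682 0.2346825 ] [6.93768690e-02 1.70638756e-01 1.41497247e+00 4.20264747e-04
 1.55660699e+00 1.30498494e+00]
350.10047406113176 253.28592446216945
0.27 4 [0.678 0.116 0.275] [0.682 0.127 0.28 ]
0.28 35 [0.672 0.107 0.28 ] [0.687 0.136 0.29 ]
0.29 42 [0.671 0.107 0.29 ] [0.688 0.135 0.3  ]
0.3 37 [0.673 0.106 0.3  ] [0.687 0.135 0.31 ]
0.31 34 [0.672 0.098 0.31 ] [0.692 0.142 0.32 ]
0.32 92 [0.663 0.096 0.32 ] [0.694 0.15  0.33 ]
```

View pics/s3.png

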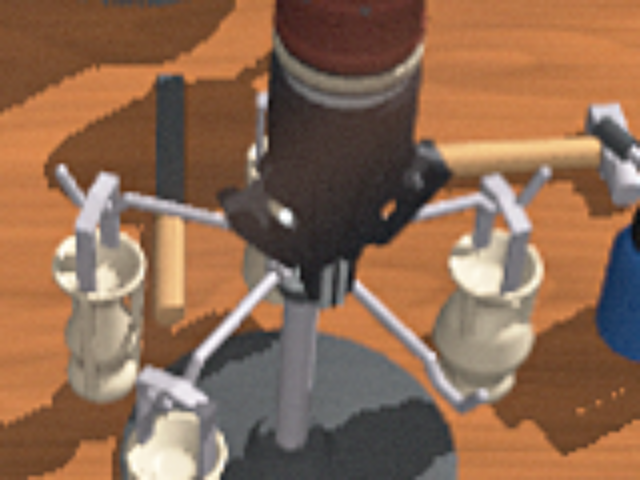

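Run:
```python
from h import *
d=get('scene'); w=cloud(d); o=telemetry.get_obs(); R=cv2.Rodrigues(o['tool_rot'])[0]
p=w.reshape(-1,3); q=(p-o['tool_pos'])@R
c=d['image'].reshape(-1,3).max(1)
m=(np.abs(q[:,0])<.1)&(np.abs(q[:,1])<.1)&(p[:,2]>.245)&(p[:,2]<.5)
q=q[m]
for z in np.arange(-.2,-.02,.01):
    s=q[(q[:,2]>=z)&(q[:,2]<z+.01)]
    if len(s): print(z.round(3),len(s),s.min(0).round(3)[:2],s.max(0).round(3)[:2])
```

```text
-0.2 138 [-0.011 -0.03 ] [0.039 0.038]
-0.19 135 [-0.01  -0.032] [0.039 0.038]
-0.18 117 [-0.011 -0.03 ] [0.038 0.038]
-0.17 29 [-0.007 -0.016] [0.035 0.04 ]
-0.16 52 [-0.008 -0.04 ] [0.013 0.041]
-0.15 133 [-0.007 -0.046] [0.021 0.047]
-0.14 223 [-0.014 -0.06 ] [0.02  0.062]
-0.13 160 [-0.012 -0.061] [0.018 0.061]
-0.12 126 [-0.005 -0.055] [0.018 0.054]
-0.11 97 [-0.013 -0.048] [0.018 0.048]
-0.1 152 [-0.014 -0.039] [0.015 0.038]
-0.09 58 [-0.    -0.034] [0.015 0.031]
-0.08 32 [ 0.    -0.013] [0.013 0.014]
-0.07 42 [-0.008 -0.015] [0.012 0.014]
-0.06 45 [-0.009 -0.013] [0.011 0.014]
-0.05 18 [ 0.004 -0.013] [0.011 0.01 ]
-0.04 1 [0.001 0.006] [0.001 0.006]
```

Measured finger geometry: the real tips lie about 41 mm above the reported TCP, with the xy agreeing. I'll correct for this: real tip z = reported z + 0.041. Descending to a real tip height of about 0.203.

```bash
python3 -m pendant '[0,0,0,0,0,0.12,0, 0,0,0,0,0,0.242,0, 0,0,0,0,0,0.242,0, 0,0,0,0,0,0.242,0]'
python3 - <<'E'
from h import *
o=telemetry.get_obs();R=cv2.Rodrigues(o['tool_rot'])[0];s=o['tool_pos'];print(s)
C=np.array([.586,.117,s[2]])
for A in([8,13,18,23,29,35,41,47,53,59,65,71],[78,85,92,99,106,113,120,127,134,141,147,152]):
    for a in A:
        P=C+.085*np.array([np.cos(np.radians(a)),np.sin(np.radians(a)),0]); print(a,(R.T@(P-s)/.3).round(3))
    s=P
E
```

```text
t: 6.25
tool_pos: [0.6746, 0.1215, 0.164]
tool_rot: [3.097, 0.524, 0.003]
contact_force: [0.8, 0.3, -1.2]
opening: -0.0003
grip_force: 0.0
[0.67458508 0.12145355 0.1640255 ]
8 [-0.006 -0.028 -0.   ]
13 [-0.002 -0.052 -0.   ]
18 [-0.    -0.077 -0.   ]
23 [-0.001 -0.102 -0.   ]
29 [-0.004 -0.131 -0.   ]
35 [-0.011 -0.16  -0.   ]
41 [-0.021 -0.188 -0.   ]
47 [-0.033 -0.215 -0.   ]
53 [-0.048 -0.241 -0.   ]
59 [-0.066 -0.264 -0.   ]
65 [-0.086 -0.286 -0.   ]
71 [-0.108 -0.306 -0.   ]
78 [-0.028 -0.02  -0.   ]
85 [-0.059 -0.036 -0.   ]
92 [-0.091 -0.048 -0.   ]
99 [-0.125 -0.056 -0.   ]
106 [-0.159 -0.06  -0.   ]
113 [-0.194 -0.06  -0.   ]
120 [-0.228 -0.056 -0.   ]
127 [-0.262 -0.047 -0.001]
134 [-0.294 -0.035 -0.001]
141 [-0.325 -0.018 -0.001]
147 [-0.349 -0.001 -0.001]
152 [-0.368  0.015 -0.001]
```

```bash
python3 -m pendant '[0,0,0,-0.006,-0.028,0,0, 0,0,0,-0.002,-0.052,0,0, 0,0,0,0,-0.077,0,0, 0,0,0,-0.001,-0.102,0,0, 0,0,0,-0.004,-0.131,0,0, 0,0,0,-0.011,-0.16,0,0, 0,0,0,-0.021,-0.188,0,0, 0,0,0,-0.033,-0.215,0,0, 0,0,0,-0.048,-0.241,0,0, 0,0,0,-0.066,-0.264,0,0, 0,0,0,-0.086,-0.286,0,0, 0,0,0,-0.108,-0.306,0,0]'
python3 -m pendant '[0,0,0,-0.028,-0.02,0,0, 0,0,0,-0.059,-0.036,0,0, 0,0,0,-0.091,-0.048,0,0, 0,0,0,-0.125,-0.056,0,0, 0,0,0,-0.159,-0.06,0,0, 0,0,0,-0.194,-0.06,0,0, 0,0,0,-0.228,-0.056,0,0, 0,0,0,-0.262,-0.047,0,0, 0,0,0,-0.294,-0.035,0,0, 0,0,0,-0.325,-0.018,0,0, 0,0,0,-0.349,-0.001,0,0, 0,0,0,-0.368,0.015,0,0]'
python3 - <<'E'
from h import *
d=get('scene'); save(d,'s4.png',(200,100,460,320),3)
o=telemetry.get_obs();R=cv2.Rodrigues(o['tool_rot'])[0];s=o['tool_pos'];print(s)
w=cloud(d)[100:320,200:460].reshape(-1,3); r=w[:,:2]-[.586,.117]; h=np.hypot(*r.T)
m=(h>.04)&(h<.105)&(w[:,2]>.212)&(w[:,2]<.236); a=np.degrees(np.arctan2(r[m,1],r[m,0]))%360; print(np.histogram(a,36,(0,360))[0]); b=np.degrees(np.angle(np.exp(1j*np.radians(a*5)).mean()))/5; print(b%72)
C=np.array([.586,.117,s[2]])
for a in [157,160,163,166,168,170,172]:
        P=C+.085*np.array([np.cos(np.radians(a)),np.sin(np.radians(a)),0]); print(a,(R.T@(P-s)/.3).round(3))
E
```

```text
t: 7.75
tool_pos: [0.6132, 0.197, 0.1625]
tool_rot: [3.097, 0.523, 0.001]
contact_force: [3.2, -3.0, -0.4]
opening: -0.0001
grip_force: 1.6
t: 9.25
tool_pos: [0.51, 0.156, 0.1622]
tool_rot: [-3.097, -0.523, 0.001]
contact_force: [2.2, 2.5, -0.2]
opening: -0.0003
grip_force: 1.1
[0.50946811 0.15522996 0.1621099 ]
[ 0 49 30  0  0  0  0  0 16 76  0  0  0  0 39 27 43  1  0  0  0  0  0 65
 17  0  0  0  0  0 52 32  0  0  0  0]
19.035237172407307
157 [-0.011  0.014  0.   ]
160 [-0.021  0.025  0.   ]
163 [-0.03   0.037  0.   ]
166 [-0.038  0.049  0.   ]
168 [-0.043  0.058  0.   ]
170 [-0.048  0.066  0.   ]
172 [-0.053  0.075  0.   ]
```

View pics/s4.png

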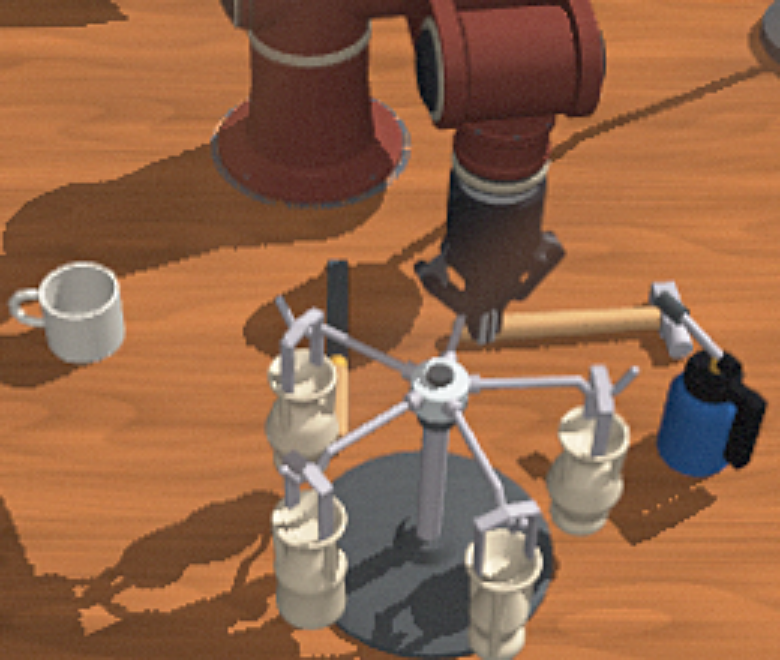

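The view shows the carousel turned with all four moulds still on. The empty hook is at about 163°, behind the fingers at crop (460,330). Another 16° or so will bring it round.

```bash
python3 -m pendant '[0,0,0,-0.011,0.014,0,0, 0,0,0,-0.021,0.025,0,0, 0,0,0,-0.03,0.037,0,0, 0,0,0,-0.038,0.049,0,0, 0,0,0,-0.043,0.058,0,0, 0,0,0,-0.046,0.063,0,0, 0,0,0,-0.046,0.063,0,0, 0,0,0,-0.046,0.063,0,0, 0,0,0,-0.025,0.02,0,0, 0,0,0,-0.025,0.02,-0.2,0, 0,0,0,-0.025,0.02,-0.5,0, 0,0,0,-0.025,0.02,-0.5,0]'
python3 - <<'E'
from h import *
d=get('scene')
o=telemetry.get_obs();R=cv2.Rodrigues(o['tool_rot'])[0];s=o['tool_pos'];print(s)
w=cloud(d)[100:320,200:460].reshape(-1,3); r=w[:,:2]-[.586,.117]; h=np.hypot(*r.T)
m=(h>.04)&(h<.105)&(w[:,2]>.212)&(w[:,2]<.236); a=np.degrees(np.arctan2(r[m,1],r[m,0]))%360; b=np.degrees(np.angle(np.exp(1j*np.radians(a*5)).mean()))/5; print(b%72+144)
print((R.T@(np.array([.6175,-.339,.30])-s)/.3).round(3))
E
```

```text
t: 10.8
tool_pos: [0.5067, 0.1494, 0.3174]
tool_rot: [3.097, 0.525, 0.01]
contact_force: [-0.9, 0.2, -0.5]
opening: 0.0
grip_force: 0.0
[0.50764401 0.14946273 0.32025487]
181.1093723221525
[-0.191  1.658  0.069]
```

```bash
python3 -m pendant '[0,0,0,-0.02,0.16,0,1, 0,0,0,-0.04,0.33,0,1, 0,0,0,-0.06,0.5,0,1, 0,0,0,-0.08,0.67,0,1, 0,0,0,-0.1,0.84,0,1, 0,0,0,-0.115,1.0,0,1]'
python3 -m pendant '[0,0,0.05,-0.02,0.16,0,1, 0,0,0.1,-0.04,0.33,0,1, 0,0,0.17,-0.06,0.5,0.07,1, 0,0,0.173,-0.076,0.658,0.1,1, 0,0,0.173,-0.076,0.658,0.2,1, 0,0,0.173,-0.076,0.658,0.2,1, 0,0,0.173,-0.076,0.658,0.2,1]'
python3 - <<'E'
from h import *
o=telemetry.get_obs();R=cv2.Rodrigues(o['tool_rot'])[0];s=o['tool_pos'];print(s,np.degrees(np.arctan2(R[1,0],R[0,0])),o['opening'])
d=get('scene'); w=cloud(d); save(d,'s5.png',(100,150,260,310),4)
p=w.reshape(-1,3); q=(p-s)@R; m=(np.abs(q[:,0])<.03)&(np.abs(q[:,1])<.075)&(p[:,2]>.19)&(p[:,2]<.42); q=q[m]
for z in np.arange(-.1,.0,.01):
    t=q[(q[:,2]>=z)&(q[:,2]<z+.01)]
    if len(t): print(z.round(3),len(t),t.min(0).round(3),t.max(0).round(3))
E
```

```text
t: 11.6
tool_pos: [0.5717, -0.1474, 0.3113]
tool_rot: [-3.097, -0.523, 0.001]
contact_force: [0.3, 0.3, 0.3]
opening: 0.0854
grip_force: 0.0
t: 12.48
tool_pos: [0.6152, -0.3396, 0.2527]
tool_rot: [-3.118, -0.384, -0.0]
contact_force: [0.3, 0.1, 0.5]
opening: 0.0855
grip_force: 0.0
[ 0.61516388 -0.33956672  0.25273974] 14.046070287569 0.08550772381376617
-0.1 58 [-0.011 -0.07  -0.1  ] [ 0.015  0.071 -0.091]
-0.09 44 [-0.007 -0.055 -0.09 ] [ 0.013  0.056 -0.08 ]
-0.08 44 [-0.014 -0.055 -0.08 ] [ 0.015  0.055 -0.07 ]
-0.07 42 [-0.01  -0.056 -0.07 ] [ 0.013  0.055 -0.06 ]
-0.06 14 [-0.007 -0.049 -0.06 ] [ 0.012  0.049 -0.056]
```

View pics/s5.png

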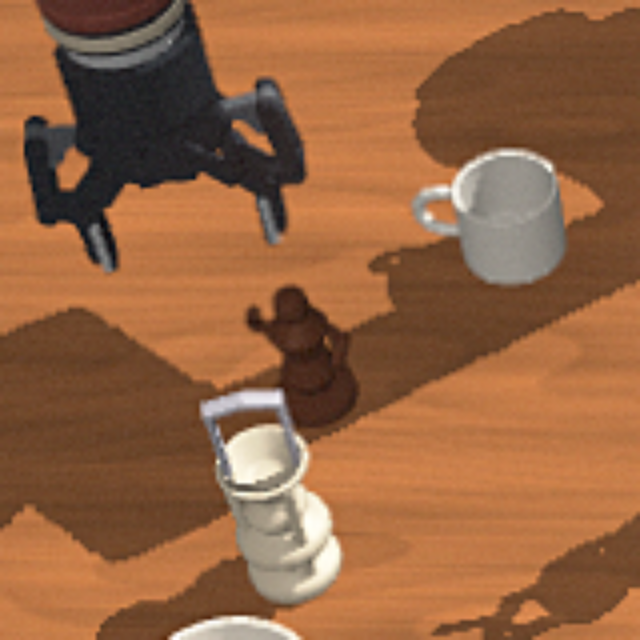

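The view shows the gripper open above the mould (bail at crop (245,405)). The open tips sit 56 mm above the reported TCP, which fits. Descending so the closed tips end at about z 0.143, clear of the rim, then gripping.

```bash
python3 -m pendant '[0,0,0,0.008,0,0.12,1, 0,0,0,0.008,0,0.25,1, 0,0,0,0.008,0,0.38,1, 0,0,0,0.008,0,0.47,1, 0,0,0,0.008,0,0.52,1, 0,0,0,0.008,0,0.52,1, 0,0,0,0.008,0,0.52,1]'
python3 -m pendant '[0,0,0,0,0,0,0.4, 0,0,0,0,0,0,0.4, 0,0,0,0,0,0,0.4, 0,0,0,0,0,0,0.4, 0,0,0,0,0,0,0.4, 0,0,0,0,0,0,0.4]' 60
python3 - <<'E'
from h import *
o=telemetry.get_obs();R=cv2.Rodrigues(o['tool_rot'])[0];s=o['tool_pos'];print(s,o['opening'],o['grip_force'],o['contact_force'])
d=get('scene'); save(d,'s6.png',(110,200,230,310),5)
E
```

```text
t: 13.4
tool_pos: [0.6183, -0.3404, 0.0987]
tool_rot: [3.116, 0.383, 0.004]
contact_force: [-0.4, -0.1, -0.0]
opening: 0.0853
grip_force: 0.0
t: 14.15
tool_pos: [0.6177, -0.3401, 0.0976]
tool_rot: [3.117, 0.383, 0.002]
contact_force: [-0.8, 2.1, 5.6]
opening: 0.0473
grip_force: 62.6
[ 0.61773833 -0.34005334  0.09756639] 0.04733469074924671 62.57845647633076 [-0.7966256   2.14691694  5.55790353]
```

View pics/s6.png

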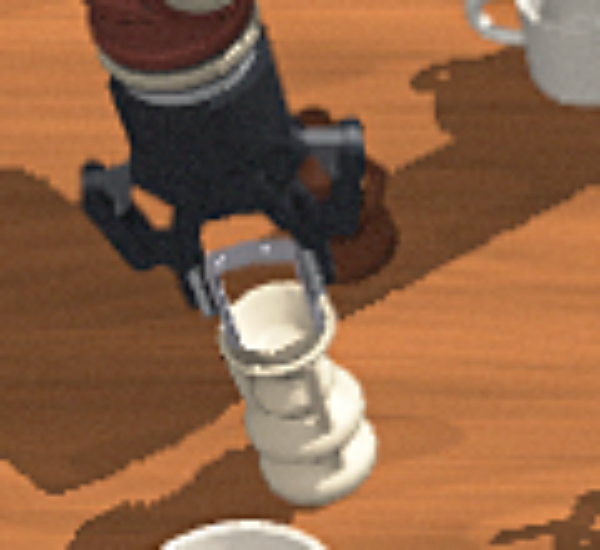

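The grip is on the bail legs at 47 mm opening, with the shell untouched. Lifting, then moving round to the robot side of the carousel.

```bash
python3 -m pendant '[0,0,0,0,0,-0.04,0.4, 0,0,0,0,0,-0.12,0.4, 0,0,0,0,0,-0.24,0.4, 0,0,0,0,0,-0.36,0.4, 0,0,0,0,0,-0.44,0.4, 0,0,0,0,0,-0.44,0.4]'
python3 -m pendant '[0,0,0.04,-0.025,-0.05,0,0.4, 0,0,0.08,-0.075,-0.14,0,0.4, 0,0,0.12,-0.13,-0.25,0,0.4, 0,0,0.17,-0.19,-0.36,0,0.4, 0,0,0.22,-0.25,-0.47,0,0.4, 0,0,0.27,-0.31,-0.58,0,0.4, 0,0,0.32,-0.37,-0.69,0,0.4, 0,0,0.37,-0.43,-0.8,0,0.4, 0,0,0.41,-0.48,-0.89,0,0.4, 0,0,0.433,-0.51,-0.95,0,0.4, 0,0,0.433,-0.51,-0.95,0,0.4, 0,0,0.433,-0.51,-0.95,0,0.4]'
python3 - <<'E'
from h import *
o=telemetry.get_obs();R=cv2.Rodrigues(o['tool_rot'])[0];s=o['tool_pos'];print(s,np.degrees(np.arctan2(R[1,0],R[0,0])),o['opening'],o['grip_force'],o['contact_force'])
d=get('scene'); w=cloud(d).reshape(-1,3)
r=w[:,:2]-[.586,.117]; h=np.hypot(*r.T); a=np.degrees(np.arctan2(r[:,1],r[:,0]))%360
m=(h>.03)&(h<.17)&(np.abs(a-180)<12)&(w[:,2]>.205)&(w[:,2]<.245)
p=w[m]
for lo,hi in((.42,.435),(.435,.445),(.445,.465),(.465,.48),(.48,.52),(.52,.55)):
    t=p[(p[:,0]>lo)&(p[:,0]<hi)]; 
    if len(t): print(lo,len(t),np.median(t,0).round(4))
im=d['image'][165:255,300:400]
# bail held
q=(w-s)@R; m=(np.abs(q[:,0])<.03)&(np.abs(q[:,1])<.03)&(w[:,2]>s[2]+.06)&(w[:,2]<s[2]+.085)
print('bail top', len(q[m]), (w[m].min(0)).round(4),w[m].max(0).round(4),np.median(w[m],0).round(4))
E
```

```text
t: 14.95
tool_pos: [0.6184, -0.3408, 0.2328]
tool_rot: [3.114, 0.382, 0.008]
contact_force: [0.1, -0.5, -3.2]
opening: 0.0472
grip_force: 62.3
t: 16.45
tool_pos: [0.3996, -0.1004, 0.2277]
tool_rot: [-3.141, -0.028, 0.001]
contact_force: [0.2, -0.2, -3.2]
opening: 0.0475
grip_force: 62.9
[ 0.39961081 -0.10040698  0.22766335] 1.0037517768988073 0.04747555753008072 62.86533873528242 [ 0.23214066 -0.24812451 -3.24893947]
0.42 10 [0.433  0.1131 0.2345]
0.435 19 [0.4417 0.1135 0.2249]
0.445 15 [0.4524 0.1133 0.2159]
0.465 7 [0.4764 0.1146 0.2258]
0.48 32 [0.5005 0.1138 0.2276]
0.52 27 [0.5334 0.1149 0.2285]
bail top 139 [ 0.3921 -0.1303  0.2877] [ 0.4149 -0.0703  0.312 ] [ 0.4047 -0.1018  0.3024]
```

Hook measured: saddle at (0.453, 0.113) with its top at 0.216, as it should be. Moving to the front of the tip at threading height.

```bash
python3 -m pendant '[0,0,0,0,-0.05,0,0.4, 0,0,0,0.003,-0.15,0,0.4, 0,0,0,0.005,-0.27,0,0.4, 0,0,0,0.007,-0.39,0,0.4, 0,0,0,0.01,-0.51,0,0.4, 0,0,0,0.012,-0.61,0.03,0.4, 0,0,0,0.012,-0.68,0.08,0.4, 0,0,0,0.012,-0.711,0.13,0.4, 0,0,0,0.012,-0.711,0.173,0.4, 0,0,0,0.012,-0.711,0.173,0.4, 0,0,0,0.012,-0.711,0.173,0.4]'
python3 - <<'E'
from h import *
o=telemetry.get_obs();R=cv2.Rodrigues(o['tool_rot'])[0];s=o['tool_pos'];print(s,s[2]+.0744,o['opening'],o['contact_force'])
print('to saddle',(R.T@(np.array([.453,.1135,s[2]])-s)/.3).round(3))
d=get('scene'); save(d,'s7.png',(280,130,420,270),4)
w=cloud(d).reshape(-1,3);q=(w-s)@R; m=(np.abs(q[:,0])<.03)&(np.abs(q[:,1])<.024)&(w[:,2]>s[2]+.065)&(w[:,2]<s[2]+.085)
print('bail top', len(q[m]), (w[m].min(0)).round(4),w[m].max(0).round(4),np.median(w[m],0).round(4))
E
```

```text
t: 17.88
tool_pos: [0.3999, 0.1125, 0.1768]
tool_rot: [3.141, 0.026, 0.001]
contact_force: [-0.6, 0.3, -2.8]
opening: 0.0474
grip_force: 63.1
[0.39991809 0.11252495 0.17682319] 0.2512231911620044 0.04736419041230191 [-0.60558242  0.2871304  -2.77558913]
to saddle [ 0.177 -0.     0.   ]
bail top 79 [0.3915 0.0901 0.2433] [0.4114 0.1367 0.2566] [0.4036 0.111  0.2522]
```

View pics/s7.png

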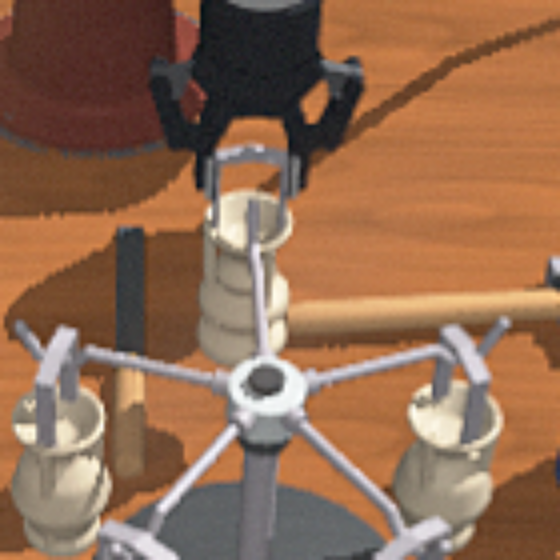

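The view shows the mould held upright with its bail in front of the hook tip (crop (252,200)), centred on the rod. Threading inward.

```bash
python3 -m pendant '[0,0,0,0.02,0,0,0.4, 0,0,0,0.045,0,0,0.4, 0,0,0,0.07,0,0,0.4, 0,0,0,0.095,0,0,0.4, 0,0,0,0.12,0,0,0.4, 0,0,0,0.145,0,0,0.4, 0,0,0,0.165,0,0,0.4, 0,0,0,0.175,0,0,0.4, 0,0,0,0.175,0,0,0.4]'
python3 - <<'E'
from h import *
o=telemetry.get_obs();R=cv2.Rodrigues(o['tool_rot'])[0];s=o['tool_pos'];print(s,s[2]+.0744,o['opening'],o['contact_force'])
d=get('scene'); save(d,'s8.png',(280,130,420,270),4)
E
```

```text
t: 19.05
tool_pos: [0.4521, 0.114, 0.1764]
tool_rot: [3.141, 0.027, -0.0]
contact_force: [-0.6, -0.2, -3.2]
opening: 0.0476
grip_force: 63.2
[0.45211475 0.11400277 0.1763524 ] 0.2507523966932229 0.04756323991078369 [-0.58525871 -0.24847001 -3.15968171]
```

View pics/s8.png

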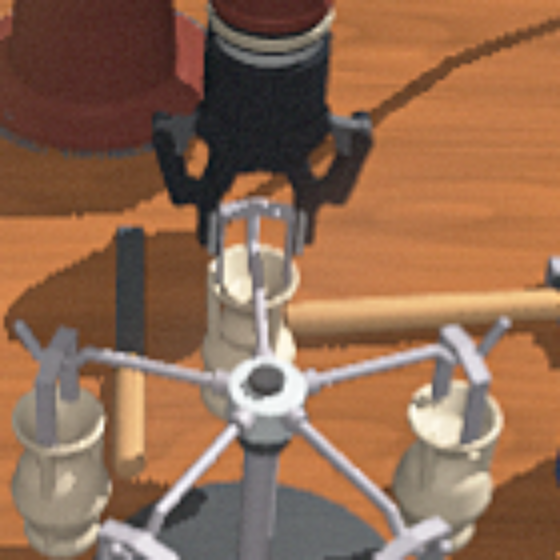

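The bail now surrounds the rod and the hook hasn't moved. Lowering until the wrist force shows the weight has gone onto the hook.

```bash
python3 -m pendant '[0,0,0,0,0,0.02,0.4, 0,0,0,0,0,0.045,0.4, 0,0,0,0,0,0.07,0.4, 0,0,0,0,0,0.09,0.4, 0,0,0,0,0,0.103,0.4, 0,0,0,0,0,0.108,0.4, 0,0,0,0,0,0.108,0.4, 0,0,0,0,0,0.108,0.4]'
```

```text
t: 20.1
tool_pos: [0.4523, 0.114, 0.1443]
tool_rot: [-3.141, -0.027, -0.001]
contact_force: [-0.1, 0.5, -2.2]
opening: 0.0472
grip_force: 63.2
```

```bash
python3 -m pendant '[0,0,0,0,0,0.004,0.4, 0,0,0,0,0,0.008,0.4, 0,0,0,0,0,0.008,0.4, 0,0,0,0,0,0.008,0.4]'
```

```text
t: 20.6
tool_pos: [0.4521, 0.114, 0.1417]
tool_rot: [-3.141, -0.028, -0.0]
contact_force: [0.2, -0.5, -1.8]
opening: 0.0472
grip_force: 63.3
```

```bash
python3 -m pendant '[0,0,0,0,0,0.003,0.4, 0,0,0,0,0,0.006,0.4, 0,0,0,0,0,0.006,0.4, 0,0,0,0,0,0.006,0.4]'
```

```text
t: 21.1
tool_pos: [0.4523, 0.114, 0.1414]
tool_rot: [3.141, 0.028, 0.001]
contact_force: [-4.0, -0.8, 6.1]
opening: 0.0477
grip_force: 64.2
```

Seated: the force has reversed to +6 N. Opening and retreating upward.

```bash
python3 -m pendant '[0,0,0,0,0,-0.004,0.55, 0,0,0,0,0,-0.004,0.6, 0,0,0,0,0,-0.004,0.7, 0,0,0,0,0,-0.004,0.8, 0,0,0,0,0,-0.004,0.85, 0,0,0,0,0,-0.004,0.85, 0,0,0,0,0,-0.004,0.85, 0,0,0,0,0,-0.004,0.85]' 20
python3 - <<'E'
from h import *
d=get('scene'); save(d,'s9.png',(280,130,420,270),4); print(telemetry.get_obs()['contact_force'])
E
```

```text
t: 22.1
tool_pos: [0.4521, 0.114, 0.141]
tool_rot: [3.141, 0.028, 0.0]
contact_force: [-0.3, -1.0, -0.2]
opening: 0.0725
grip_force: 0.0
[ 0.47398489 -0.0367219  -0.02030339]
```

View pics/s9.png

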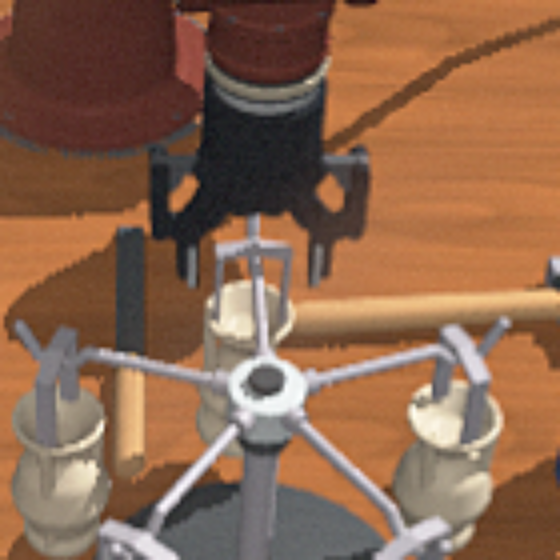

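The mould hangs on the hook and the fingers are clear on both sides. Going straight up, then checking numerically that it hangs still and the other objects haven't moved.

```bash
python3 -m pendant '[0,0,0,0,0,-0.05,0.85, 0,0,0,0,0,-0.15,0.85, 0,0,0,0,0,-0.3,0.85, 0,0,0,0,0,-0.45,0.85, 0,0,0,0,0,-0.55,0.85, 0,0,0,0,0,-0.55,0.85, 0,0,0,0,0,-0.55,0.85, 0,0,0,0,0,-0.55,0.85, 0,0,0,0,0,-0.55,0.85, 0,0,0,0,0,-0.55,0.85, 0,0,0,0,0,-0.55,0.85, 0,0,0,0,0,-0.55,0.85]'
python3 - <<'E'
from h import *
for i in range(2):
    d=get('scene'); w=cloud(d).reshape(-1,3); r=w[:,:2]-[.453,.1135]
    m=(np.abs(r[:,0])<.025)&(np.abs(r[:,1])<.027)&(np.abs(r[:,1])>.007)&(w[:,2]>.207)&(w[:,2]<.226); print('bar',m.sum(),np.median(w[m],0).round(4))
    m=(np.hypot(*r.T)<.045)&(w[:,2]>.145)&(w[:,2]<.165); print('rim',m.sum(),((w[m].min(0)+w[m].max(0))/2).round(4))
    r=w[:,:2]-[.586,.117]; h=np.hypot(*r.T); m=(h>.04)&(h<.105)&(w[:,2]>.212)&(w[:,2]<.236)
    a=np.arctan2(r[m,1],r[m,0]); print('hook',np.degrees(np.angle(np.exp(5j*a).mean()))/5%72+144, telemetry.get_obs()['t'])
    m=(h>.11)&(h<.155)&(w[:,2]>.217)&(w[:,2]<.235); print(np.histogram(np.degrees(np.arctan2(r[m,1],r[m,0]))%360,20,(0,360))[0])
E
```

```text
t: 23.65
tool_pos: [0.4521, 0.114, 0.306]
tool_rot: [-3.141, -0.027, -0.0]
contact_force: [0.6, -0.3, -0.6]
opening: 0.0722
grip_force: 0.0
bar 64 [0.456  0.1211 0.2157]
rim 213 [0.4542 0.1136 0.1549]
hook 181.03695508706483 23.7
[ 0 51 58  0  0 36 34  0  0 12 53  0  0 21 72  0  0 36 67  0]
bar 60 [0.4549 0.1206 0.2159]
rim 211 [0.454  0.1136 0.1549]
hook 181.19748239816886 23.75
[ 0 53 57  0  0 44 31  0  0 13 49  0  0 21 78  0  0 36 66  0]
```

It hangs level and still (rim centred under the saddle at height 0.159), the hook is at 181°, all bails are in place, and the robot is clear.

```bash
python3 -c "
from station import ctrl; print(ctrl.finish_job())"
```

```text
the job is handed in; nothing more can be done
None
```

The job is handed in, with no verdict returned: the mould hangs still by its bail on the once-empty hook, which faces the robot at about 181°; the other four moulds are still hanging, and I saw nothing disturb the figure, torch or mug but did not re-measure them.

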